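# Set the jig stop and butt a dish against it

## Robot

A 6-joint arm with a two-finger parallel gripper is mounted at the origin on the work surface. World frame = base frame: x ahead of the robot, y to its left, z up, the work surface at z = 0. Lengths are in mm, angles in rad, forces in N, time in s.
With the tool pointing down it reaches from about 325 to 775 mm from the base axis. Payload 9.3 kg.
Tool frame: the origin (TCP) lies at the very end of the fingers, on their centre line; the grasp point (between the pads) lies 19 mm behind it (manip.grasp_offset is the distance from the TCP to the grasp point, in mm); z points along the fingers, y is the direction in which the jaws open and shut (so a half turn about z gives the same grasp; the last joint's range is limited). The gripper opens to 85 mm and grips with 20 to 120 N. Pads are 22 mm wide; open, the fingers measure 114 mm over their backs; the gripper's body (76 mm by 85 mm) begins 54 mm behind the grasp point. The pads swing forward as they close: fully open they stand 13 mm farther back than shut.
Start: joints at [1.073, 0.259, 0.021, 1.334, 0, 1.418], TCP at [185.906, 517.625, 231.279] pointing down, gripper open.
Joint ranges: [-3.04, 3.04], [-0.91, 1.82], [-1.04, 1.36], [-1.92, 1.95], [-1.52, 1.45], [-3.14, 3.14]. Speed limits (rad/s): [2.22, 2.22, 2.79, 3.14, 3.14, 3.14].

## Interface

Orientations are given as [roll, pitch, yaw] about the fixed x, y, z axes, in that order (R = Rz(yaw) Ry(pitch) Rx(roll)).
In Python, from bench import readout, optics, manip gives the robot as it stands.
- The arm moves only by the tool step_arm, never from a script. Its argument "increments" is a list of rows, each a list of 7 numbers: the turn, a rotation vector about the tool's x, y, z in rad, then the shift along the tool's x, y, z in cm, then the closure in counts, from 0 (fully open) to 255 (shut). In form: [[wx, wy, wz, x, y, z, claw], ...]. A call has 1 to 20 rows; each row shifts and turns the commanded pose from where the row before left it, along the tool's axes as they then stand; what a row does not reach is not made up. A row lasts 1/8 s, in which the tool goes at most 62.5 mm and 10.7 degrees, less where a joint would pass 70% of its speed; a pose out of reach is approached as far as the arm can. A call with a gripper value outside its range is refused whole. The fingers move at their own pace and stop on an object; the grip force is fixed at half the most. Time passes only in rows, so rows that do not move let the fingers close. It gives the time, the measured TCP pose, the force and the opening at its end, in the units of the state.
- readout.state(): the state, without advancing time (a new reading comes with each control period).
- optics.capture(name): name is "scene" or "top" or "wrist"; returns a dict with "frame" (400x640x3 uint8, red, green, blue), "fx", "fy", "cx", "cy" (pixels), "extrinsics" (4x4, takes a point from camera to world coordinates). Camera axes: x right, y up, looking along -z (the intrinsics and any distortion apply to the point x, -y, -z); pixel columns grow to the right and rows downward; lengths in mm; the calibration is good to about 2 mm. A picture is of the moment at which its call begins. There is no depth.
- manip.hand_in(): hands the job in, once; it reports no verdict.
The state is a dict: "time": time; "joint_pos": joint angles; "dq": joint speeds; "joint_torque": joint torques, N m; "tool_pos": TCP position; "orientation": TCP orientation; "force": force on the tool from outside, world axes, zero at the start; "moment": the same for the moment, N m; "width": finger opening in mm.
Only numpy, scipy, OpenCV 4.12 (cv2) and the standard library are available. Lean on these libraries where they do the work, as an engineer would, in place of code of your own. Each camera call takes 0.05 s, during which the arm holds its last target.

## Task

Set up the pottery marking jig: with the fingertips, push the sliding stop along its rail towards the steel clamp until its spring pin drops into the clamp's notch, without running past it and without pulling the pin up. Then push the rectangular dish back along the board until its side sits flat against the stop, gently enough that the stop stays in its notch. Only push, never lift the dish, leave all the other ware and tools where they stand, and finish with the fingers clear.

Things in the scene. Friction and masses are not known exactly. Their poses are not given: they have to be found in the camera images.
- jig: Fixed marking jig. Origin on the table, z up, y along the rail (about world y). Wooden board 460 mm along y, x from -85 to +105 mm, top at z = 18 mm. Aluminium rail 24 mm wide on its far side, centred at x = +70 mm, top at z = 48 mm, steel end plates. On the rail rides the sliding stop: a dark steel saddle 50 mm along y, x from 46 to 94 mm, top at z = 66 mm, with an arm towards the robot.
- stop (a joint): Travel of the sliding stop along the jig's +y, 0 at the -y end to 0.300 m. The stop cannot be lifted off; it slides with about 2 to 3 N of drag. At value v the middle of the stop is at y = -0.150 + v in the jig frame.
- stop_face (a point): On the stop: centre of the +y face of its flat aluminium arm; axes like the jig's. The arm is 12 mm thick along y, x from -54 to +50 mm and z from 21 to 56 mm in the jig frame. Push the stop on the arm's opposite (-y) face, 12 mm behind this point; the dish must butt against this face.
- stop_pin (a point): On the sliding stop: the point of the rail top under its spring pin (jig x = 70 mm, middle of the saddle in y); axes like the jig's.
- pin (a joint): Height of the spring pin in the stop (m): 0 when its ball tip is down on the rail or down in the notch, 0.0035 on top of a ridge. Pushed down by a spring of about 12 N. Black button 20 mm across on top of the saddle, its top 80 mm above the table.
- notch (a point): Middle of the notch, on the rail top, axes as the jig. A small steel clamp (black thumb-screw on the far side) has two ridges 3.5 mm high, tops 8 mm either side of here, met from 16 mm. Pushing the pin up the first ridge takes 8 to 15 N; past its top the push drops to nothing (go on 2 to 3 mm), the pin falls in, the stop centres itself (stop_pin at y = 0 within 1 mm) and holds against 8 N.
- dish_mid (a point): Centre of the loose rectangular open dish of pale bisque clay, 18 mm above its underside; 90 mm along its x, 70 mm along its y, 36 mm high, walls 7 mm, 0.2 to 0.45 kg. It stands on the board beyond the clamp (+y side), nearly square to the jig, and is pushed towards -y.
- dish: The same dish; origin at the centre of its underside.
- bowl: Bystander, leave it: grey-brown clay bowl, 100 mm across, 45 mm high, near the jig's robot side. Origin at the underside.
- beaker: Bystander, leave it: pale clay beaker 64 mm across, 75 mm high, beyond the jig's -y end. Origin at the underside.
- jar: Bystander, leave it: lidded jar 60 mm across, 85 mm high, beyond the rail. Origin at the underside.
- saucer: Bystander, leave it: clay plate 110 mm across, 20 mm high, beyond the jig's +y end. Origin at the underside.
- trimmer: Bystander, leave it: wooden-handled trimming tool 170 mm long, lying on the table.
- rib: Bystander, leave it: dark wooden rib, 100 x 45 x 8 mm, lying beyond the rail. Origin at the underside.
- mug: Bystander, leave it: white mug with a handle, 76 mm across, 85 mm high, beyond the rail. Origin at the underside.
Things that resemble listed ones, but are neither listed nor needed, are in the scene too. Leave any blue or red look-alike of the dish alone.

How it is judged (in metres and radians):
On the way, in this order (a step that is already met when the one before it is completed fails the run):
1. the stop's pin is down in the notch of the clamp (y of stop_pin in the frame of notch between -0.004 and 0.004 m and value of joint pin below 0.002 m), for 0.3 s.
2. the dish sits flat against the stop, the stop still in its notch (all of step 1 and y of dish_mid in the frame of stop_face between 0.03 and 0.039 m and angle between the y axis of dish_mid and the y axis of stop_face, either way round below 0.07 rad and x of dish_mid in the frame of stop_face between -0.045 and 0.03 m), for 0.2 s.
At the end, for the whole second after the job is handed in: Stop's pin within 4 mm of the notch's middle and down (pin under 2 mm); dish at rest, upright on the board, its side within 4 mm of the stop's +y face, square to it within 0.07 rad, and in front of the arm (centre from 45 mm nearer the robot to 30 mm farther than the arm's middle) (all of step 2 and linear speed of dish below 0.01 m/s and angle between dish_mid's own z axis and vertical below 0.05 rad and z of dish_mid in the frame of jig between 0.033 and 0.039 m); the robot touches nothing.
It fails at once if the stop ran past the notch (y of stop_pin in the frame of notch above 0.013 m).
It fails at once if the pin was pulled up (value of joint pin above 0.009 m).
It fails at once if the dish was lifted or tipped (z of dish_mid in the frame of jig above 0.048 m or angle between dish_mid's own z axis and vertical above 0.3 rad).
It fails at once if another piece of ware or a tool was moved by more than 20 mm (distance of any of bowl, beaker, jar, saucer, trimmer, rib, mug from where it was at the start of the episode above 0.02 m).
It also fails if it takes over 64 s, if anything falls off the work surface, if the arm or the gripper's body presses on something with over 40 N, if the wrist force passes 120 N, or if a joint passes its speed limit or range.

## Working session

There is one attempt and no reset: what is moved stays moved. The work goes in short steps, Python scripts to look and compute and a tool call to move; the robot and the scene stay as the last step left them, time stands still between calls to the robot, and variables do not carry over. Pictures are saved under pics/ and viewed, and the job is handed in when it is done.

Besides the shell and the picture viewer there is one more tool, called as a command line: name --pt "numbers of a row" for each row, then --argument value for the rest. step_arm: Moves the arm, as the interface text tells. Its arguments: {"type":"object","properties":{"increments":{"type":"array","items":{"type":"array","items":{"type":"number"}}}},"required":["increments"]}

```bash
mkdir -p pics; ls; python3 - <<'E'
from bench import readout, optics, manip
import cv2,numpy as np
s=readout.state();print(s)
for n in("scene","top","wrist"):
    c=optics.capture(n);cv2.imwrite(f"pics/{n}0.png",c["frame"][:,:,::-1])
    print(n,{k:(v if k!="extrinsics" else np.round(v,4).tolist()) for k,v in c.items() if k!="frame"})
E
```

```text
pics
{'time': 0.0, 'joint_pos': array([1.07337258e+00, 2.59224914e-01, 2.07346926e-02, 1.33367359e+00,
       1.73799475e-05, 1.41819651e+00]), 'dq': array([ 0.00199308, -0.00239172, -0.00148731,  0.00046918,  0.0016239 ,
       -0.00045096]), 'joint_torque': array([ 2.42540387e-03, -5.55643201e+01,  3.44520628e+01,  1.37775787e-02,
       -6.79425489e-05, -2.69085797e-05]), 'tool_pos': array([185.7821277 , 517.37699595, 230.63772512]), 'orientation': array([-3.14024370e+00, -2.25047275e-04,  2.79676856e+00]), 'force': array([-0.1244849 , -0.0252201 , -0.28493733]), 'moment': array([ 0.02278051,  0.01463507, -0.00876489]), 'width': 85.43579525316201}
scene {'fx': 502.70819505090753, 'fy': 502.70819505090753, 'cx': 315.11133880540353, 'cy': 195.35418688085258, 'extrinsics': [[-0.2575, -0.6033, 0.7548, 1441.6045], [0.9663, -0.1541, 0.2064, 313.1396], [-0.0082, 0.7825, 0.6226, 848.0208], [0.0, 0.0, 0.0, 1.0]]}
top {'fx': 449.0692475745192, 'fy': 449.0692475745192, 'cx': 312.6645746996939, 'cy': 187.8186573717233, 'extrinsics': [[0.0263, 0.9846, -0.1727, 284.066], [-0.9995, 0.0285, 0.0106, 58.2264], [0.0154, 0.1724, 0.9849, 1190.2949], [0.0, 0.0, 0.0, 1.0]]}
wrist {'fx': 306.52642572761425, 'fy': 306.52642572761425, 'cx': 321.42945639816486, 'cy': 199.3819673362748, 'extrinsics': [[0.338, -0.9085, -0.2457, 123.3832], [0.9411, 0.326, 0.0895, 539.3506], [-0.0012, -0.2615, 0.9652, 373.972], [0.0, 0.0, 0.0, 1.0]]}
```

View pics/top0.png

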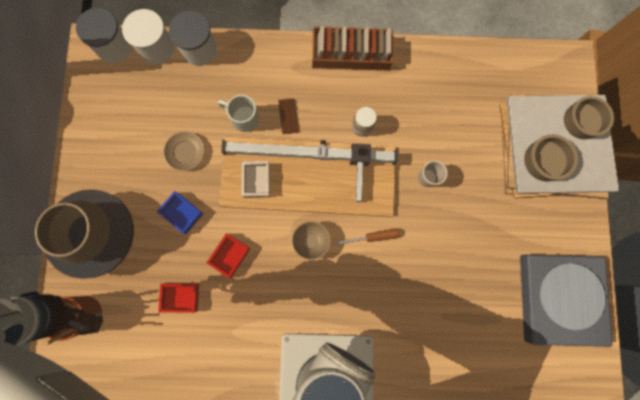

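View pics/scene0.png

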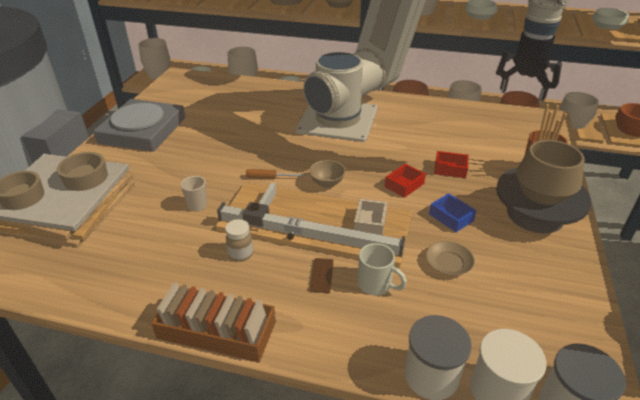

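View pics/wrist0.png

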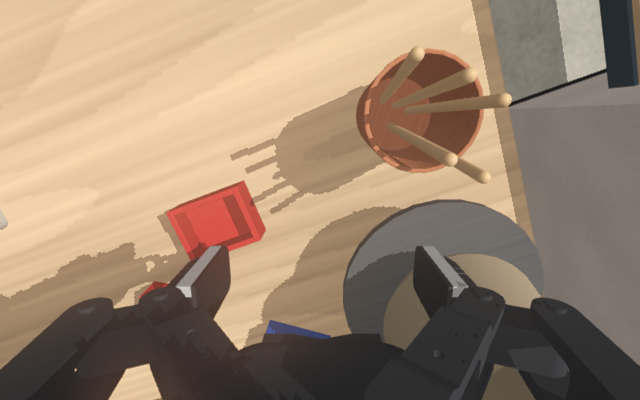

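The top picture shows the jig from about (220,140) to (397,213). The stop saddle is near (360,154) with its arm down to (360,200), the clamp near (323,150) and the dish near (256,180). Next I'll zoom in and measure.

```bash
cat > h.py <<'E'
import numpy as np,cv2
from bench import readout, optics, manip
def ray(c,u,v):
    d=np.array([(u-c["cx"])/c["fx"],-(v-c["cy"])/c["fy"],-1.0]);E=np.array(c["extrinsics"])
    return E[:3,3],E[:3,:3]@d
def at(c,u,v,z):
    o,d=ray(c,u,v);return o+d*(z-o[2])/d[2]
def proj(c,p):
    E=np.array(c["extrinsics"]);q=E[:3,:3].T@(np.asarray(p,float)-E[:3,3])
    return np.array([c["cx"]-c["fx"]*q[0]/q[2],c["cy"]+c["fy"]*q[1]/q[2]])
def crop(c,u0,v0,u1,v1,k,name):
    f=cv2.resize(c["frame"][v0:v1,u0:u1],None,fx=k,fy=k,interpolation=cv2.INTER_CUBIC);cv2.imwrite(name,f[:,:,::-1])
E
python3 - <<'E'
from h import *
c=optics.capture("top");crop(c,210,130,410,220,4,"pics/t1.png")
c=optics.capture("scene");crop(c,210,170,420,270,3.8,"pics/s1.png")
E
```

```text
(no output)
```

View pics/t1.png

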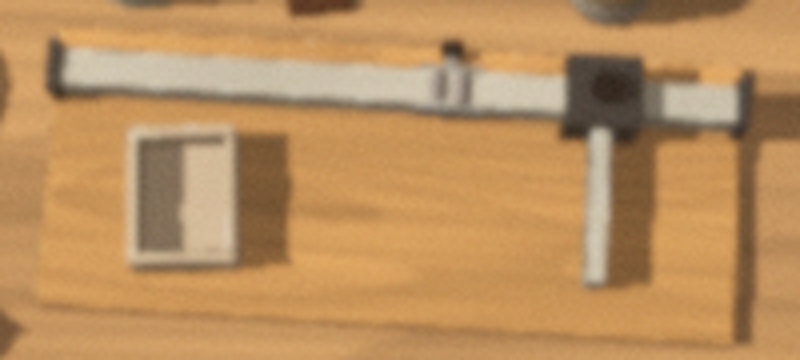

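View pics/s1.png

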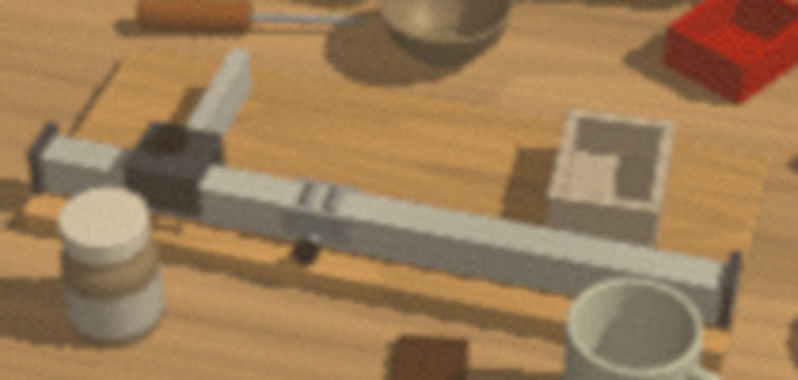

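```bash
python3 - <<'E'
from h import *
c=optics.capture("top")
P={'bTL':(58,33,18),'bBL':(38,303,18),'bBR':(733,343,18),'railL':(57,70,48),'railR':(742,103,48),'rL':(439.5,86,51),'rR':(465.5,86,51),
'sadTL':(568,57,66),'sadTR':(641,59,66),'sadBL':(563,135,66),'button':(608,88,80),'armendL':(583,284,56),'armendR':(606,286,56),'armTopL':(590,130,56),'armTopR':(612,130,56),
'dTL':(128,127,54),'dTR':(236,125,54),'dBR':(238,265,54),'dBL':(128,268,54)}
Q={}
for k,(x,y,z) in P.items():
    Q[k]=at(c,(x+.5)/4-.5+210,(y+.5)/4-.5+130,z);print(k,Q[k].round(1))
d=Q['railL']-Q['railR'];print('yaw off',np.arctan2(-d[0],d[1]),np.linalg.norm(d))
c2=optics.capture("scene")
S={'bowlTop':None}
for k,(x,y,z) in {'rL':(310,186,51),'rR':(333,192,51),'button':(170,138,80),'armendtop':(245,52,56),'dNearL':(553,200,54),'dNearR':(657,210,54),'dFarL':(570,112,54),'dFarR':(673,123,54),'railL':(727,272,48),'railR':(46,145,48)}.items():
    print('sc',k,at(c2,(x+.5)/3.8-.5+210,(y+.5)/3.8-.5+170,z).round(1))
E
```

```text
bTL [619.4 287.7  18. ]
bBL [435.8 289.8  18. ]
bBR [ 422.3 -167.2   18. ]
railL [585.7 281.   48. ]
railR [ 577.1 -168.    48. ]
rL [581.7  30.7  51. ]
rR [582.3  13.7  51. ]
sadTL [599.7 -51.7  66. ]
sadTR [599.8 -99.1  66. ]
sadBL [547.8 -49.1  66. ]
button [576.1 -76.1  80. ]
armendL [453. -64.  56.]
armendR [452.1 -78.7  56. ]
armTopL [554.  -67.5  56. ]
armTopR [554.4 -81.8  56. ]
dTL [547.5 231.7  54. ]
dTR [550.9 162.   54. ]
dBR [459.2 156.8  54. ]
dBL [455.3 226.8  54. ]
yaw off -0.019307968948952765 449.12448627984037
sc rL [576.5  16.3  51. ]
sc rR [578.4  32.1  51. ]
sc button [585.9 -71.9  80. ]
sc armendtop [459.2 -66.2  56. ]
sc dNearL [554.7 168.5  54. ]
sc dNearR [547.8 232.8  54. ]
sc dFarL [466.  162.1  54. ]
sc dFarR [460.6 229.7  54. ]
sc railL [586.  281.7  48. ]
sc railR [ 577.2 -164.1   48. ]
```

The rail yaw is about -0.025 rad. The pin sits at y≈-75 and the notch at y≈+22 to 24, so travel is about 97 mm. I'll turn the tool so its x runs along the jig's y, shut the fingers and move behind the arm.

step_arm --pt "0 0 0.156 0 0 0 255" --pt "0 0 0.156 0 0 0 255" --pt "0 0 0.156 0 0 0 255" --pt "0 0 0.156 0 0 0 255" --pt "0 0 0.156 0 0 0 255" --pt "0 0 0.156 0 0 0 255" --pt "0 0 0.156 0 0 0 255" --pt "0 0 0.156 0 0 0 255" --pt "0 0 0 -5.2 3.0 0 255" --pt "0 0 0 -5.2 3.0 0 255" --pt "0 0 0 -5.2 3.0 0 255" --pt "0 0 0 -5.2 3.0 0 255" --pt "0 0 0 -5.2 3.0 0 255" --pt "0 0 0 -5.2 3.0 0 255" --pt "0 0 0 -5.2 3.0 0 255" --pt "0 0 0 -5.2 3.0 0 255" --pt "0 0 0 -5.2 3.0 0 255" --pt "0 0 0 -5.2 3.0 0 255" --pt "0 0 0 -5.2 3.0 0 255" --pt "0 0 0 -5.2 3.0 0 255"

```text
time: 2.85
tool_pos: [532.7, -116.1, 231.4]
orientation: [3.141, -0.0, 1.548]
force: [1.5, 1.0, 0.5]
width: 0.2
```

step_arm --pt "0 0 0 0 -1.5 0 255" --pt "0 0 0 0 0 5 255" --pt "0 0 0 0 0 5 255" --pt "0 0 0 0 0 5 255" --pt "0 0 0 0 0 2 255" --pt "0 0 0 0 0 1 255" --pt "0 0 0 0 0 1 255" --pt "0 0 0 0 0 1 255" --pt "0 0 0 0 0 0 255"

```text
time: 3.98
tool_pos: [516.9, -113.7, 31.0]
orientation: [-3.141, -0.0, 1.549]
force: [-0.1, 0.9, -0.3]
width: 0.3
```

```bash
python3 - <<'E'
from h import *
print(readout.state()['tool_pos'],readout.state()['force'])
c=optics.capture("wrist");cv2.imwrite("pics/w2.png",c["frame"][:,:,::-1])
for p in [(509,-81,30),(509,-81,56),(452,-78,56)]: print(proj(c,p))
c=optics.capture("scene");crop(c,180,100,420,270,3.3,"pics/s2.png")
E
```

```text
[ 516.8811725  -113.68886968   30.99490402] [-0.08229916  0.8970259  -0.2783943 ]
[304.08690155 187.26024295]
[300.50698341 201.7592033 ]
[157.49413093 197.52941367]
```

View pics/w2.png

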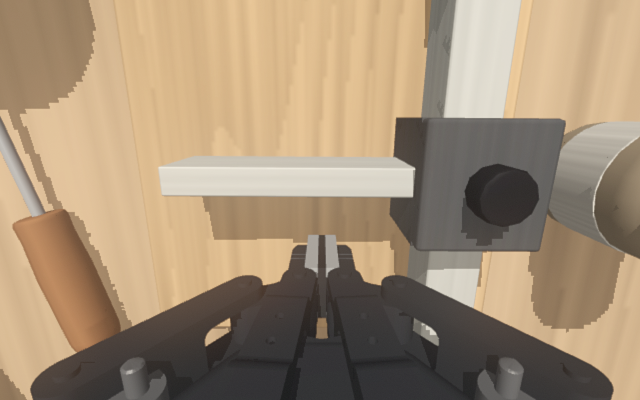

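View pics/s2.png

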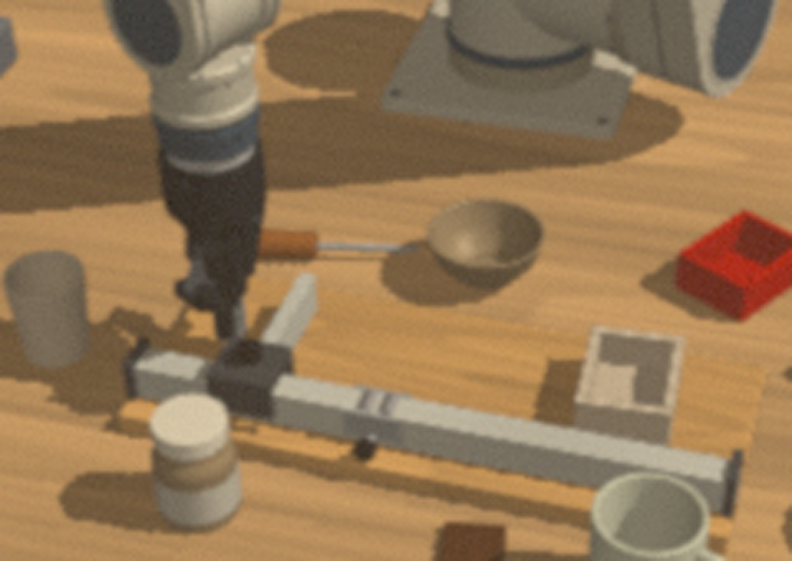

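The wrist view shows the finger tips at about (322,240), just behind the arm (160–413, 180) and parallel to it. The saddle is to the right, clear of the fingers. Next I'll approach, shifting a little away from the saddle.

step_arm --pt "0 0 0 0.8 -1.0 0 255" --pt "0 0 0 0.8 0 0 255" --pt "0 0 0 0.4 0 0 255" --pt "0 0 0 0.4 0 0 255" --pt "0 0 0 0.4 0 0 255" --pt "0 0 0 0 0 0 255"

```text
time: 4.82
tool_pos: [507.9, -85.4, 31.3]
orientation: [3.141, -0.0, 1.549]
force: [0.6, -0.8, 1.2]
width: 0.2
```

```bash
python3 - <<'E'
from h import *
s=readout.state();print(s['tool_pos'],s['force'])
c=optics.capture("wrist");cv2.imwrite("pics/w3.png",c["frame"][:,:,::-1])
E
```

```text
[507.86262177 -85.37546291  31.29889862] [ 0.56072793 -0.7811454   1.15250859]
```

View pics/w3.png

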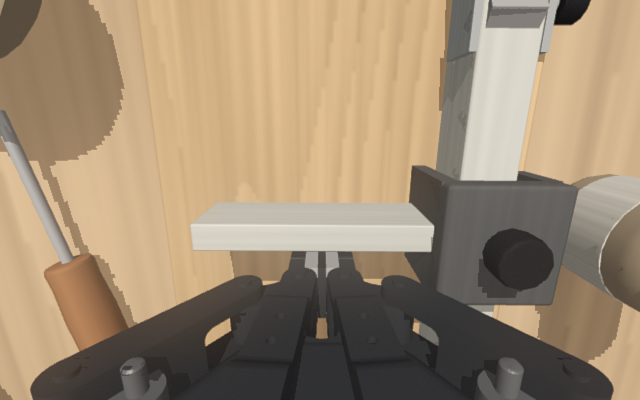

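step_arm --pt "0 0 0 0.5 0 0 255" --pt "0 0 0 0.5 0 0 255" --pt "0 0 0 0.5 0 0 255" --pt "0 0 0 0.5 0 0 255"

```text
time: 5.38
tool_pos: [508.4, -66.2, 31.3]
orientation: [3.141, 0.002, 1.548]
force: [1.9, -5.8, -1.9]
width: 0.1
```

```bash
cat > m.py <<'E'
from h import *
import sys
n=sys.argv[1]
s=readout.state();print(s['time'],s['tool_pos'].round(1),s['force'].round(1),s['moment'].round(2))
c=optics.capture("wrist");cv2.imwrite(f"pics/w{n}.png",c["frame"][:,:,::-1])
c=optics.capture("top");crop(c,210,130,410,220,4,f"pics/t{n}.png")
E
python3 m.py 4
```

```text
5.375 [508.4 -66.2  31.3] [ 1.9 -5.8 -1.9] [-1.22 -0.19  0.03]
```

View pics/w4.png

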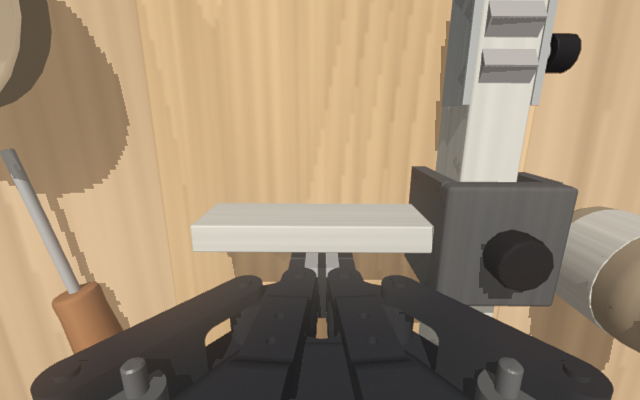

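View pics/t4.png

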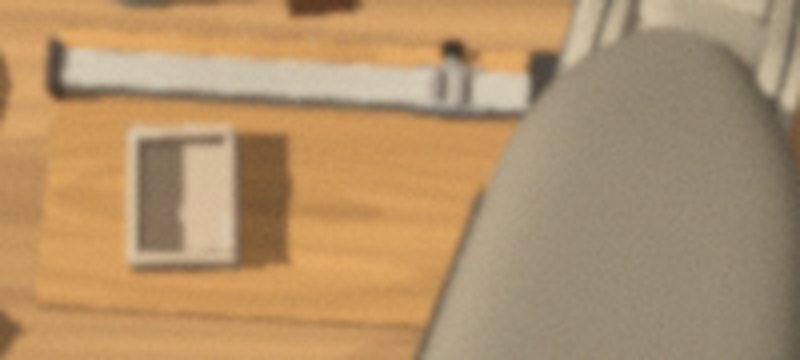

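Contact is made and the stop moves with the fingers: the saddle stays put in the wrist view while the clamp (490,70) comes nearer. About 58 mm remains before the ridge, so I'll advance 45 mm.

step_arm --pt "0 0 0 0.5 0 0 255" --pt "0 0 0 0.5 0 0 255" --pt "0 0 0 0.5 0 0 255" --pt "0 0 0 0.5 0 0 255" --pt "0 0 0 0.5 0 0 255" --pt "0 0 0 0.5 0 0 255" --pt "0 0 0 0.5 0 0 255" --pt "0 0 0 0.5 0 0 255" --pt "0 0 0 0.3 0 0 255" --pt "0 0 0 0.2 0 0 255" --pt "0 0 0 0 0 0 255"

```text
time: 6.85
tool_pos: [508.9, -20.2, 31.3]
orientation: [-3.141, -0.001, 1.549]
force: [-0.4, 0.4, -0.6]
width: 0.1
```

```bash
python3 m.py 5
```

```text
6.85 [508.9 -20.2  31.3] [-0.4  0.4 -0.6] [-0.03 -0.03  0.04]
```

View pics/w5.png

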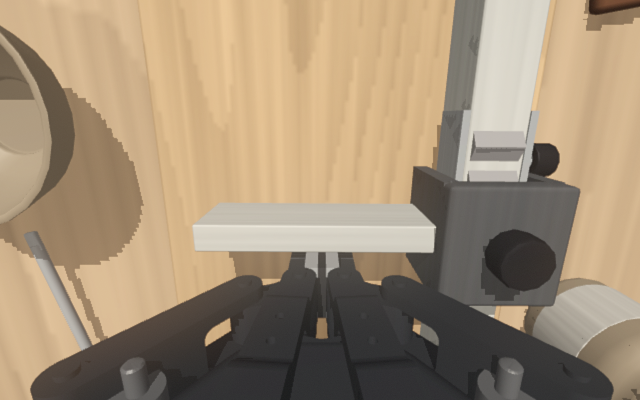

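```bash
python3 - <<'E'
from h import *
c=optics.capture("wrist")
print('ridge far edges',at(c,498,134,51.5),at(c,498,151,51.5), at(c,498,134,48),at(c,494,172,51.5))
print('saddle +y top',at(c,440,185,66),at(c,560,187,66),'button',at(c,526,259,80))
print('saddle -y top',at(c,450,304,66),at(c,553,304,66))
print('arm',at(c,320,226,56),at(c,320,204,56))
E
```

```text
ridge far edges [579.31823551  37.00884826  51.5       ] [580.17141809  30.35170847  51.5       ] [581.28614614  36.7768843   48.        ] [579.63736262  21.89422716  51.5       ]
saddle +y top [552.50053591  20.28549683  66.        ] [596.05770172  18.59969423  66.        ] button [578.03073401  -2.69618152  80.        ]
saddle -y top [560.43181475 -29.06997266  66.        ] [602.01148592 -29.96201893  66.        ]
arm [508.56587066   1.82275327  56.        ] [508.78157577  11.20639875  56.        ]
```

step_arm --pt "0 0 0 0.4 0 0 255" --pt "0 0 0 0.4 0 0 255" --pt "0 0 0 0.2 0 0 255" --pt "0 0 0 0.1 0 0 255"

```text
time: 7.5
tool_pos: [509.3, -9.3, 31.3]
orientation: [-3.142, -0.0, 1.549]
force: [0.4, -1.8, -0.6]
width: -0.3
```

step_arm --pt "0 0 0 0.1 0 0 255" --pt "0 0 0 0.1 0 0 255"

```text
time: 7.75
tool_pos: [509.4, -7.5, 31.2]
orientation: [-3.141, -0.0, 1.549]
force: [-1.0, -2.4, -0.9]
width: 0.2
```

step_arm --pt "0 0 0 0.1 0 0 255" --pt "0 0 0 0.1 0 0 255"

```text
time: 8.0
tool_pos: [509.4, -5.8, 31.2]
orientation: [-3.141, 0.0, 1.549]
force: [-1.5, -4.2, 0.1]
width: 0.3
```

step_arm --pt "0 0 0 0.1 0 0 255"

```text
time: 8.12
tool_pos: [509.5, -5.1, 31.3]
orientation: [-3.141, 0.001, 1.548]
force: [0.0, -7.1, -0.7]
width: 0.1
```

step_arm --pt "0 0 0 0.1 0 0 255"

```text
time: 8.25
tool_pos: [509.4, -4.8, 31.3]
orientation: [-3.141, 0.003, 1.548]
force: [-2.2, -11.8, -0.2]
width: 0.3
```

step_arm --pt "0 0 0 0.1 0 0 255"

```text
time: 8.38
tool_pos: [509.5, -4.5, 31.3]
orientation: [-3.141, 0.004, 1.547]
force: [-0.9, -10.6, -0.3]
width: -0.2
```

step_arm --pt "0 0 0 0.1 0 0 255"

```text
time: 8.5
tool_pos: [509.5, -3.6, 31.3]
orientation: [-3.141, 0.004, 1.547]
force: [-1.9, -15.8, -0.5]
width: -0.2
```

step_arm --pt "0 0 0 0.1 0 0 255"

```text
time: 8.62
tool_pos: [509.5, -3.3, 31.3]
orientation: [-3.141, 0.006, 1.547]
force: [-3.3, -20.1, -0.9]
width: 0.0
```

step_arm --pt "0 0 0 0.1 0 0 255"

```text
time: 8.75
tool_pos: [509.5, -1.8, 31.3]
orientation: [-3.141, 0.004, 1.547]
force: [-2.1, -9.7, -1.6]
width: 0.2
```

step_arm --pt "0 0 0 0.1 0 0 255"

```text
time: 8.88
tool_pos: [509.6, 0.0, 31.3]
orientation: [-3.141, 0.003, 1.548]
force: [-0.4, -7.4, -1.5]
width: 0.4
```

step_arm --pt "0 0 0 0.1 0 0 255"

```text
time: 9.0
tool_pos: [509.6, 1.9, 31.3]
orientation: [-3.142, 0.001, 1.548]
force: [-1.2, -4.1, -0.6]
width: 0.0
```

```bash
python3 m.py 6; python3 - <<'E'
from h import *
c=optics.capture("wrist");crop(c,400,100,600,250,4,"pics/w6z.png")
E
```

```text
9.0 [509.6   1.9  31.3] [-1.2 -4.1 -0.6] [-0.58  0.07  0.02]
```

View pics/w6.png

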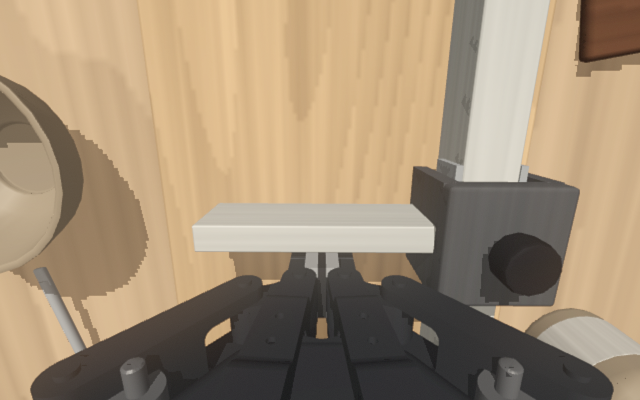

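View pics/w6z.png

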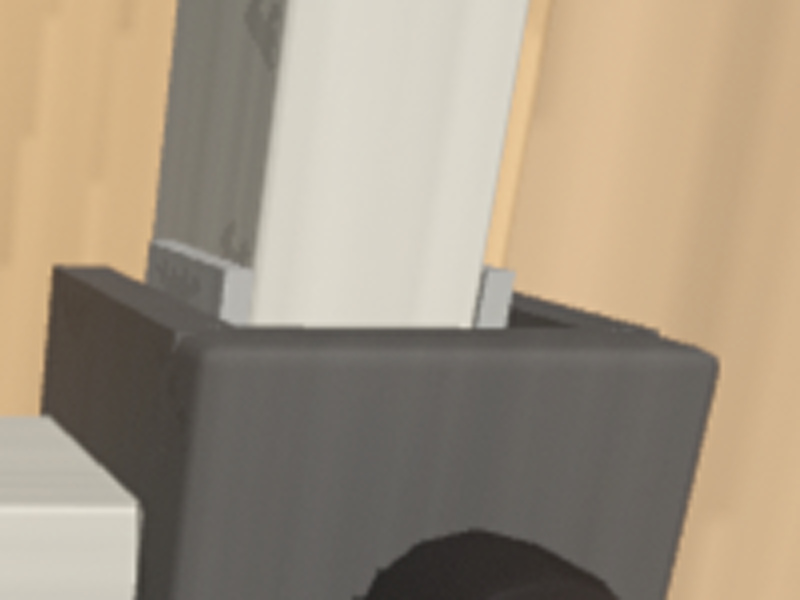

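The black button now appears about 5 px right and down compared with before, at (530,264) against (525,259). That means the pin is riding high near the crest and the push is dropping. I'll continue in 1 mm steps.

step_arm --pt "0 0 0 0 0 0 255"

```text
time: 9.28
tool_pos: [509.7, 2.8, 31.4]
orientation: [3.141, -0.001, 1.549]
force: [0.0, 0.6, -0.1]
width: -0.1
```

step_arm --pt "0 0 0 0.1 0 0 255"

```text
time: 9.4
tool_pos: [509.8, 3.1, 31.3]
orientation: [3.141, 0.001, 1.549]
force: [-0.5, -5.7, 0.4]
width: -0.1
```

```bash
python3 m.py 7
```

```text
9.4 [509.8   3.1  31.3] [-0.5 -5.7  0.4] [-1.1   0.1   0.02]
```

View pics/w7.png

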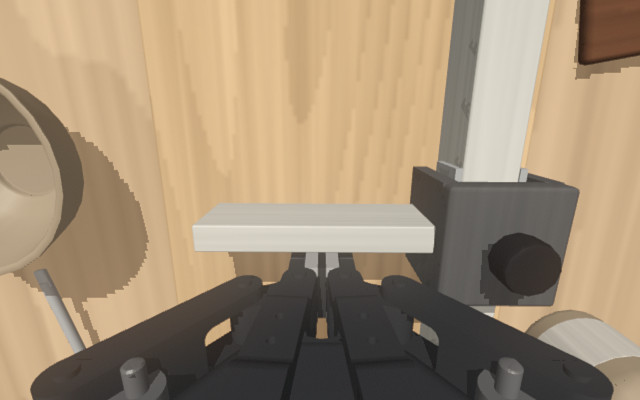

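step_arm --pt "0 0 0 0.1 0 0 255" --pt "0 0 0 0 0 0 255"

```text
time: 9.75
tool_pos: [509.7, 4.6, 31.3]
orientation: [-3.142, -0.0, 1.549]
force: [-0.0, -0.4, -0.3]
width: -0.1
```

```bash
cat > b.py <<'E'
from h import *
import sys
s=readout.state();print(s['time'],s['tool_pos'].round(1),s['force'].round(1))
c=optics.capture("wrist");crop(c,400,100,600,320,2.7,f"pics/z{sys.argv[1]}.png")
E
python3 b.py 8
```

```text
9.75 [509.7   4.6  31.3] [-0.  -0.4 -0.3]
```

View pics/z8.png

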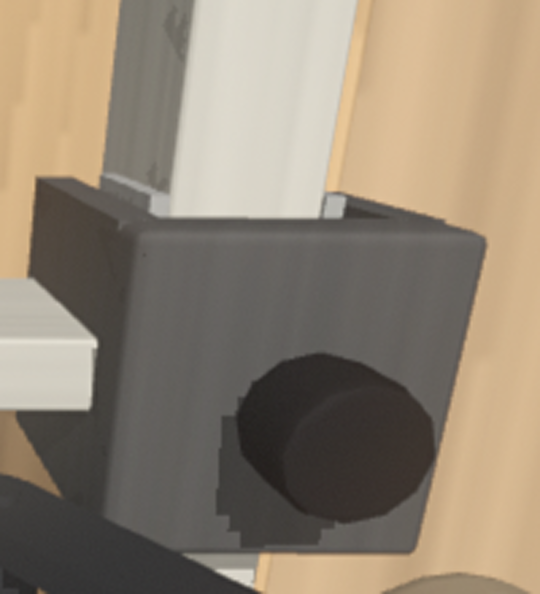

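step_arm --pt "0 0 0 0.1 0 0 255" --pt "0 0 0 0 0 0 255"

```text
time: 10.05
tool_pos: [509.7, 5.5, 31.3]
orientation: [3.142, -0.0, 1.549]
force: [-0.1, -0.1, 0.3]
width: 0.1
```

```bash
python3 b.py 9
```

```text
10.05 [509.7   5.5  31.3] [-0.1 -0.1  0.3]
```

View pics/z9.png

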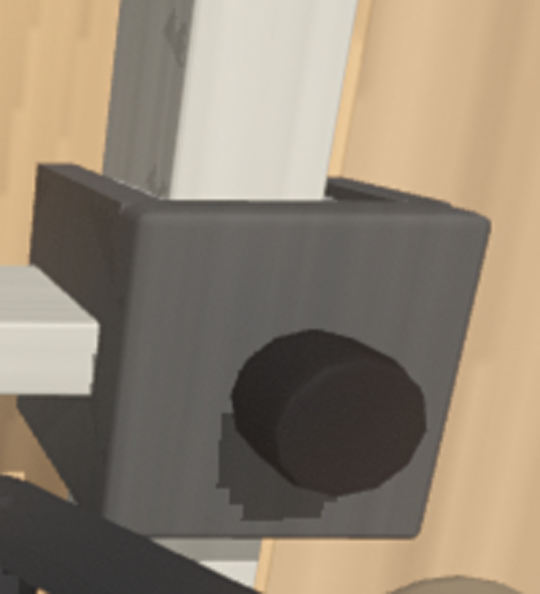

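The stop has jumped ahead of the fingers by about 7 px and the button has dropped, so the pin is falling into the notch. I'll let it settle and check.

step_arm --pt "0 0 0 -0.2 0 0 255" --pt "0 0 0 -0.3 0 0 255" --pt "0 0 0 0 0 0 255" --pt "0 0 0 0 0 0 255"

```text
time: 10.6
tool_pos: [509.6, 0.3, 31.3]
orientation: [3.142, -0.0, 1.549]
force: [0.2, 0.6, 0.7]
width: -0.0
```

```bash
python3 m.py 10;python3 - <<'E'
from h import *
c=optics.capture("wrist");crop(c,400,100,600,320,2.7,f"pics/z10.png")
print(proj(c,(580,22,66)))
E
```

```text
10.6 [5.096e+02 3.000e-01 3.130e+01] [0.2 0.6 0.7] [ 0.    0.04 -0.05]
[507.07472725 232.53675568]
```

View pics/w10.png

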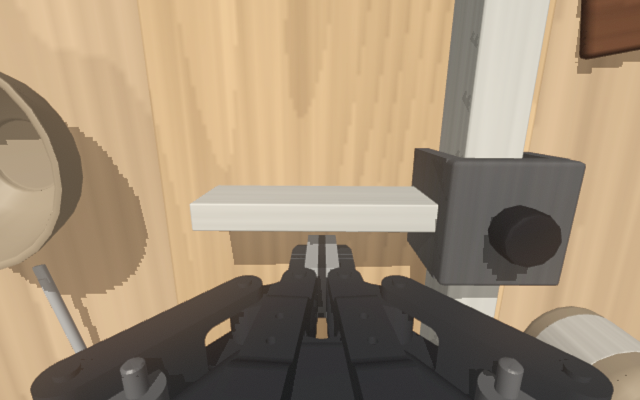

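View pics/z10.png

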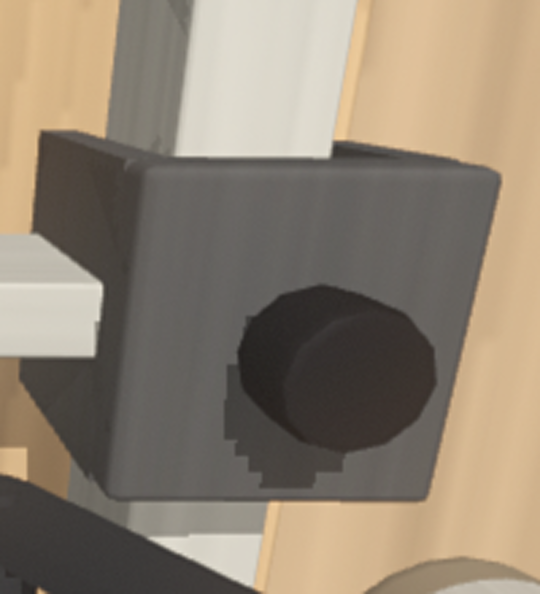

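```bash
python3 - <<'E'
from h import *
c=optics.capture("wrist")
f=lambda x,y:(400+x/2.7,100+y/2.7)
A=[at(c,*f(*p),66) for p in [(148,166),(490,166),(113,494),(425,494)]]
for a in A: print(a.round(1))
m=np.mean(A,0);print('saddle',m.round(1))
for z in (78,80,82,83.5): 
    b=at(c,*f(360,383),z);print(z,b.round(1)-m.round(1), proj(c,m+[0,0,z-66]).round(1))
print(f(360,383))
E
```

```text
[557.8  49.4  66. ]
[602.7  48.4  66. ]
[557.1   1.2  66. ]
[6.028e+02 2.000e-01 6.600e+01]
saddle [580.1  24.8  66. ]
78 [ 1.6 -1.5 12. ] [529.3 237.8]
80 [ 0.1 -0.6 14. ] [533.2 240.1]
82 [-1.3  0.3 16. ] [537.3 242.5]
83.5 [-2.4  0.9 17.5] [540.5 244.3]
(533.3333333333333, 241.85185185185185)
```

Saddle centre is at y≈24.8 against the notch at about 22–24, and the button top height is consistent with 80 mm. So the pin is down in the notch. Now I'll lift, go over beyond the dish, open the fingers to about 55 mm, and lower behind it.

step_arm --pt "0 0 0 -0.8 0 0 255" --pt "0 0 0 0 0 -3 255" --pt "0 0 0 0 0 -5 255" --pt "0 0 0 0 0 -5 90" --pt "0 0 0 4 0 0 90" --pt "0 0 0 5 -0.2 0 90" --pt "0 0 0 5 -0.2 0 90" --pt "0 0 0 5 -0.2 0 90" --pt "0 0 0 5 -0.2 0 90" --pt "0 0 0 3 -0.2 0 90" --pt "0 0 0 0 0 0 90"

```text
time: 12.18
tool_pos: [505.1, 263.9, 161.0]
orientation: [-3.141, 0.0, 1.552]
force: [-0.2, -0.2, 0.0]
width: 55.5
```

```bash
python3 m.py 11
```

```text
12.175 [505.1 263.9 161. ] [-0.2 -0.2  0. ] [-0.04 -0.01 -0.01]
```

View pics/w11.png

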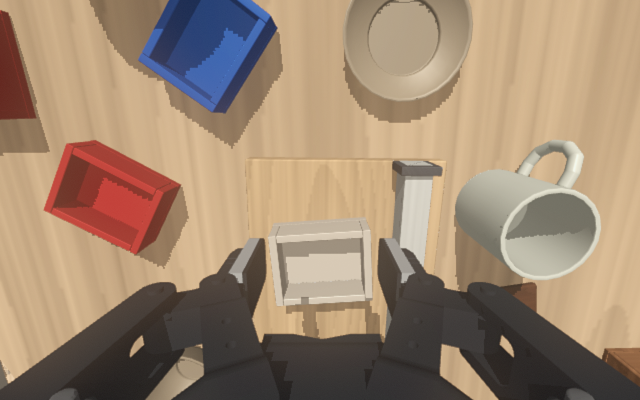

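View pics/t11.png

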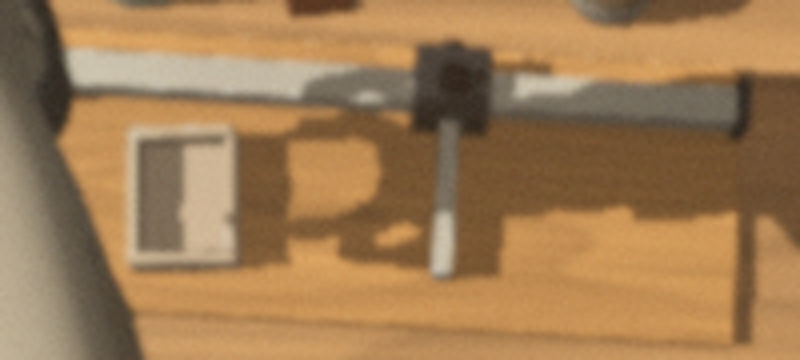

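```bash
python3 - <<'E'
from h import *
c=optics.capture("wrist")
# rim outer corners
for n,p in {'+yL':(270,236),'+yR':(369,229),'-yL':(279,306),'-yR':(372,299)}.items(): print(n,at(c,*p,54).round(1))
crop(c,220,140,460,320,3.3,"pics/w12.png")
c=optics.capture("top");f=lambda x,y:((x+.5)/4-.5+210,(y+.5)/4-.5+130)
for p,z in [((418,48),66),((492,50),66),((413,130),66),((488,132),66),((455,80),80),((438,128),56),((460,128),56),((431,275),56),((455,275),56)]: print(p,at(c,*f(*p),z).round(1))
E
```

```text
+yL [459.3 227.5  54. ]
+yR [545.8 232.2  54. ]
-yL [463.1 157.4  54. ]
-yR [549.9 162.9  54. ]
(418, 48) [602.7  45.5  66. ]
(492, 50) [602.9  -2.4  66. ]
(413, 130) [548.2  47.4  66. ]
(488, 132) [548.4  -0.8  66. ]
(455, 80) [578.4  21.6  80. ]
(438, 128) [552.4  31.1  56. ]
(460, 128) [552.8  16.8  56. ]
(431, 275) [456.   33.3  56. ]
(455, 275) [456.4  17.9  56. ]
```

View pics/w12.png

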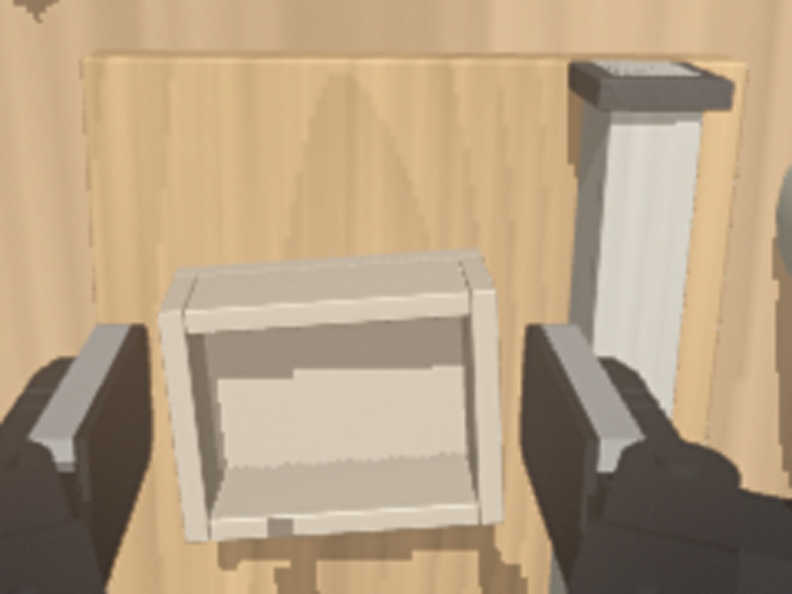

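The wrist view shows the dish rim from (269,236) to (369,229), about 0.08 rad off the jig, with its +y face at y≈228–232. I'll lower behind it and push with both open fingers so it squares up.

step_arm --pt "0 0 0 0 0 5 90" --pt "0 0 0 0 0 5 90" --pt "0 0 0 0 0 2 90" --pt "0 0 0 0 0 1 90" --pt "0 0 0 0 0 0.5 90" --pt "0 0 0 -0.5 0 0 90" --pt "0 0 0 -0.5 0 0 90" --pt "0 0 0 0 0 0 90"

```text
time: 13.38
tool_pos: [505.5, 252.2, 27.0]
orientation: [3.141, -0.0, 1.548]
force: [-0.3, -0.1, 0.1]
width: 55.2
```

```bash
python3 m.py 13; python3 - <<'E'
from h import *
c=optics.capture("scene");crop(c,230,150,430,270,4,"pics/s13.png")
E
```

```text
13.375 [505.5 252.2  27. ] [-0.3 -0.1  0.1] [ 0.06  0.01 -0.04]
```

View pics/w13.png

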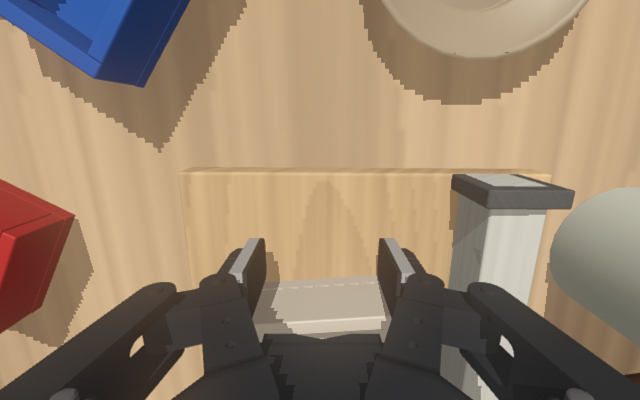

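View pics/s13.png

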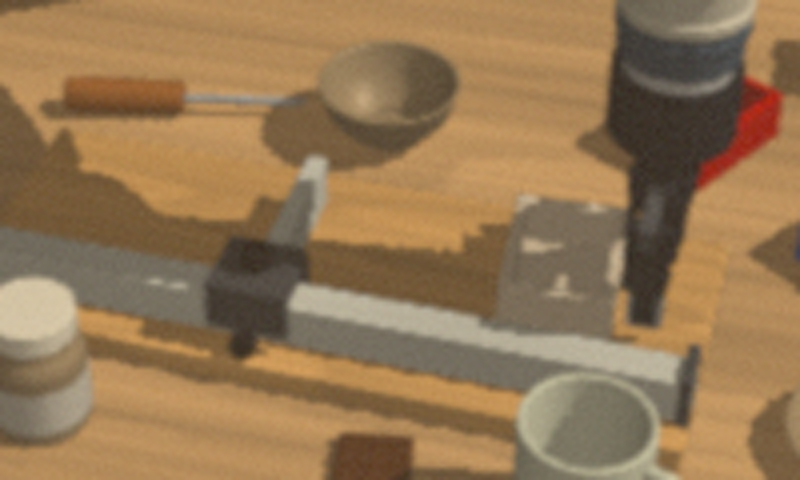

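step_arm --pt "0 0 0 -0.4 0 0 90" --pt "0 0 0 -0.3 0 0 90" --pt "0 0 0 -0.3 0 0 90" --pt "0 0 0 -0.3 0 0 90" --pt "0 0 0 -0.4 0 0 90" --pt "0 0 0 -0.4 0 0 90" --pt "0 0 0 -0.4 0 0 90" --pt "0 0 0 -0.4 0 0 90" --pt "0 0 0 -0.4 0 0 90" --pt "0 0 0 -0.4 0 0 90"

```text
time: 14.78
tool_pos: [504.3, 215.3, 26.3]
orientation: [3.142, -0.0, 1.549]
force: [0.7, 2.3, 0.5]
width: 55.0
```

```bash
python3 m.py 14; python3 - <<'E'
from h import *
c=optics.capture("scene");crop(c,230,150,430,270,4,"pics/s14.png")
E
```

```text
14.775 [504.3 215.3  26.3] [0.7 2.3 0.5] [ 0.38 -0.05  0.  ]
```

View pics/w14.png

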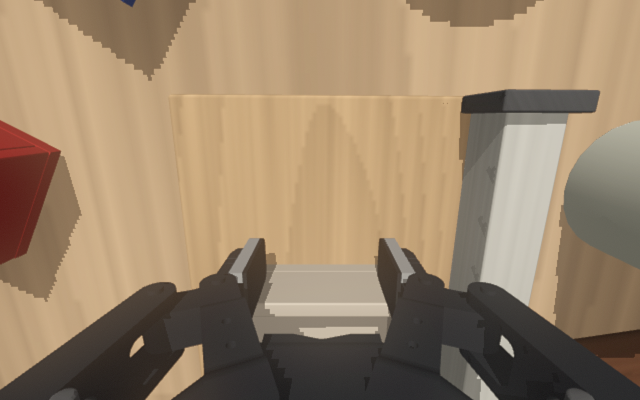

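View pics/s14.png

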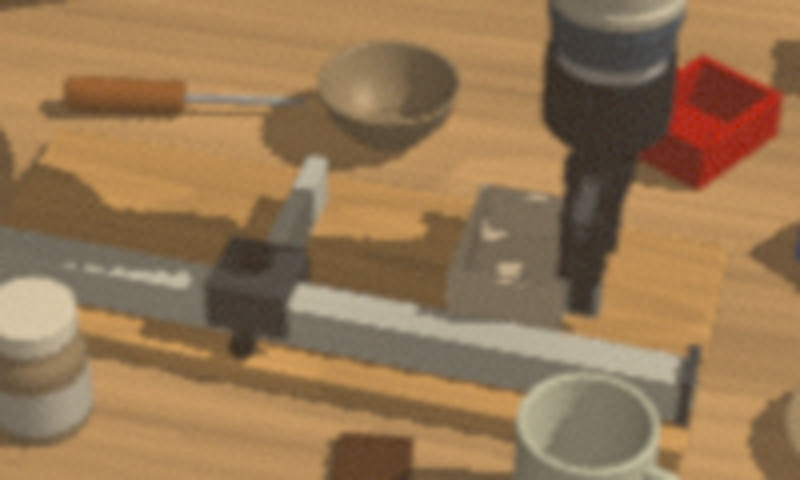

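The dish is now square against both fingers: its rim is horizontal at row 265 and the push is about 2.3 N. I'll continue 90 mm.

step_arm --pt "0 0 0 -0.5 0 0 90" --pt "0 0 0 -0.5 0 0 90" --pt "0 0 0 -0.5 0 0 90" --pt "0 0 0 -0.5 0 0 90" --pt "0 0 0 -0.5 0 0 90" --pt "0 0 0 -0.5 0 0 90" --pt "0 0 0 -0.5 0 0 90" --pt "0 0 0 -0.5 0 0 90" --pt "0 0 0 -0.5 0 0 90" --pt "0 0 0 -0.5 0 0 90" --pt "0 0 0 -0.5 0 0 90" --pt "0 0 0 -0.5 0 0 90" --pt "0 0 0 -0.5 0 0 90" --pt "0 0 0 -0.5 0 0 90" --pt "0 0 0 -0.5 0 0 90" --pt "0 0 0 -0.5 0 0 90" --pt "0 0 0 -0.4 0 0 90" --pt "0 0 0 -0.2 0 0 90" --pt "0 0 0 0 0 0 90"

```text
time: 17.3
tool_pos: [502.4, 129.2, 26.3]
orientation: [-3.142, 0.001, 1.548]
force: [-0.3, -0.9, -1.1]
width: 55.3
```

```bash
python3 m.py 15; python3 - <<'E'
from h import *
c=optics.capture("scene");crop(c,250,170,370,250,6.6,"pics/s15.png")
E
```

```text
17.3 [502.4 129.2  26.3] [-0.3 -0.9 -1.1] [ 0.04 -0.06 -0.02]
```

View pics/t15.png

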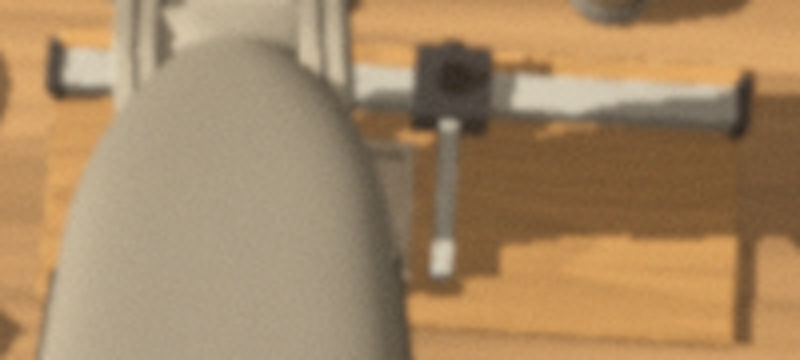

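View pics/s15.png

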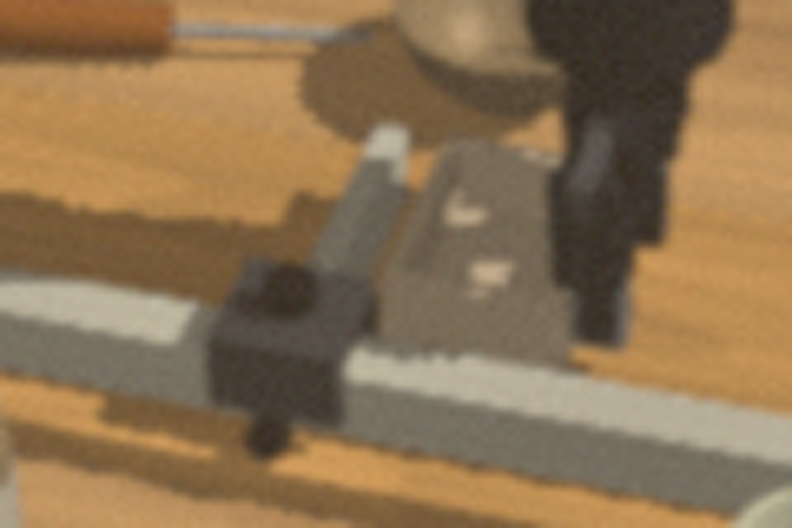

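View pics/w15.png

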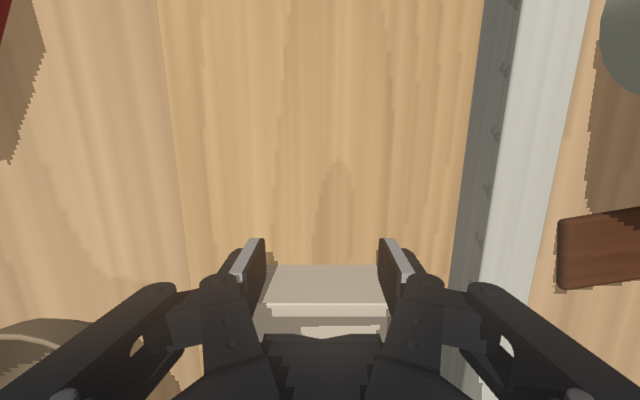

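Remaining gap: in the top view the dish edge is at x≈413 and the arm at x≈436, about 14 mm. I'll push 10 mm, then step finely watching the force.

step_arm --pt "0 0 0 -0.3 0 0 90" --pt "0 0 0 -0.3 0 0 90" --pt "0 0 0 -0.2 0 0 90" --pt "0 0 0 -0.2 0 0 90" --pt "0 0 0 0 0 0 90"

```text
time: 18.08
tool_pos: [502.2, 119.3, 26.3]
orientation: [-3.142, 0.0, 1.549]
force: [-0.1, 0.5, 0.3]
width: 55.3
```

```bash
python3 m.py 16; python3 - <<'E'
from h import *
c=optics.capture("scene");crop(c,250,170,370,250,6.6,"pics/s16.png")
E
```

```text
18.075 [502.2 119.3  26.3] [-0.1  0.5  0.3] [-0.05  0.02 -0.  ]
```

View pics/t16.png

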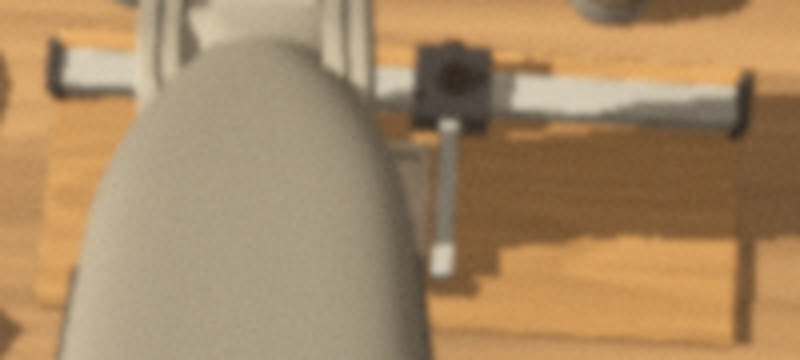

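View pics/s16.png

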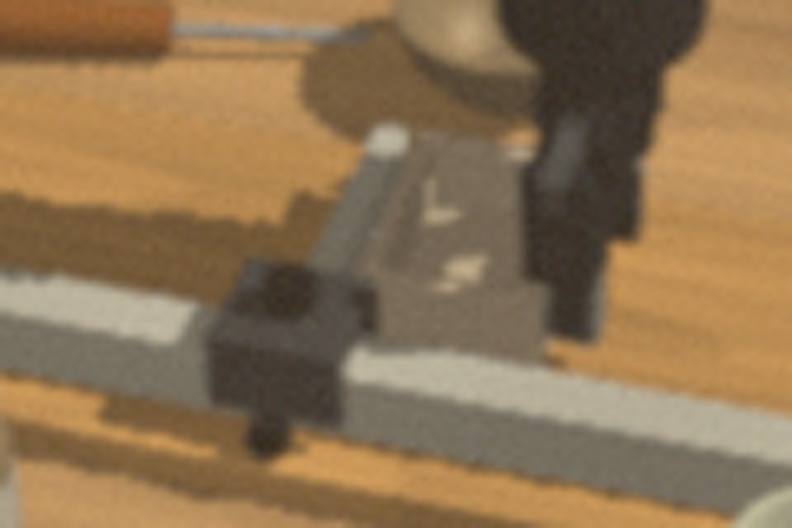

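The gap is about 4–5 mm in the top view (428 to 435). Going on in 1 mm steps.

step_arm --pt "0 0 0 -0.1 0 0 90" --pt "0 0 0 -0.1 0 0 90"

```text
time: 18.48
tool_pos: [502.2, 117.7, 26.3]
orientation: [-3.142, -0.0, 1.549]
force: [0.1, 2.5, -0.2]
width: 55.3
```

step_arm --pt "0 0 0 -0.1 0 0 90"

```text
time: 18.6
tool_pos: [502.2, 116.6, 26.3]
orientation: [3.142, -0.0, 1.549]
force: [-0.3, 2.9, -0.3]
width: 55.1
```

step_arm --pt "0 0 0 -0.1 0 0 90"

```text
time: 18.73
tool_pos: [502.1, 115.6, 26.3]
orientation: [-3.142, -0.0, 1.549]
force: [1.1, 2.3, 1.0]
width: 55.2
```

```bash
python3 m.py 17; python3 - <<'E'
from h import *
c=optics.capture("scene");crop(c,250,170,370,250,6.6,"pics/s17.png")
E
```

```text
18.725 [502.1 115.6  26.3] [1.1 2.3 1. ] [ 0.4  -0.01  0.04]
```

View pics/t17.png

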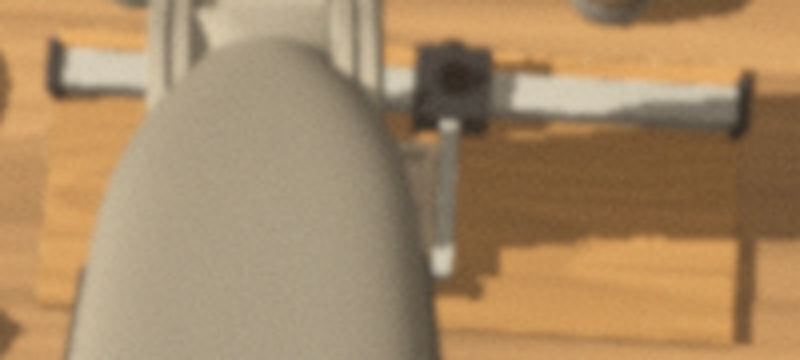

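step_arm --pt "0 0 0 -0.05 0 0 90"

```text
time: 19.0
tool_pos: [502.1, 115.1, 26.3]
orientation: [3.142, -0.0, 1.549]
force: [0.3, 2.3, 0.1]
width: 55.2
```

step_arm --pt "0 0 0 -0.05 0 0 90"

```text
time: 19.12
tool_pos: [502.1, 114.6, 26.3]
orientation: [-3.142, -0.0, 1.549]
force: [0.3, 2.2, -0.3]
width: 55.3
```

step_arm --pt "0 0 0 -0.05 0 0 90"

```text
time: 19.25
tool_pos: [502.1, 114.1, 26.3]
orientation: [3.142, -0.0, 1.549]
force: [0.1, 3.7, 0.5]
width: 55.2
```

step_arm --pt "0 0 0 -0.05 0 0 90"

```text
time: 19.38
tool_pos: [502.1, 114.0, 26.3]
orientation: [3.141, -0.001, 1.549]
force: [-1.1, 7.1, -0.5]
width: 55.0
```

The force stepped from 2.3 to 7.1 N and the TCP stalled at y=114.0, where 113.5 was predicted for contact. The dish is against the stop. I'll hold a moment and back off.

step_arm --pt "0 0 0 0 0 0 90" --pt "0 0 0 0.1 0 0 90" --pt "0 0 0 0.2 0 0 90" --pt "0 0 0 0.5 0 0 90" --pt "0 0 0 1.5 0 0 90" --pt "0 0 0 2 0 0 90" --pt "0 0 0 0 0 -4 90" --pt "0 0 0 0 0 -5 90" --pt "0 0 0 0 0 -5 90" --pt "0 0 0 0 0 0 90"

```text
time: 20.62
tool_pos: [504.8, 157.8, 170.1]
orientation: [3.135, -0.001, 1.549]
force: [-0.5, 0.0, 0.4]
width: 54.9
```

```bash
python3 m.py 18; python3 - <<'E'
from h import *
c=optics.capture("scene");crop(c,250,170,370,250,6.6,"pics/s18.png")
E
```

```text
20.625 [504.8 157.8 170.1] [-0.5  0.   0.4] [0.02 0.01 0.  ]
```

View pics/w18.png

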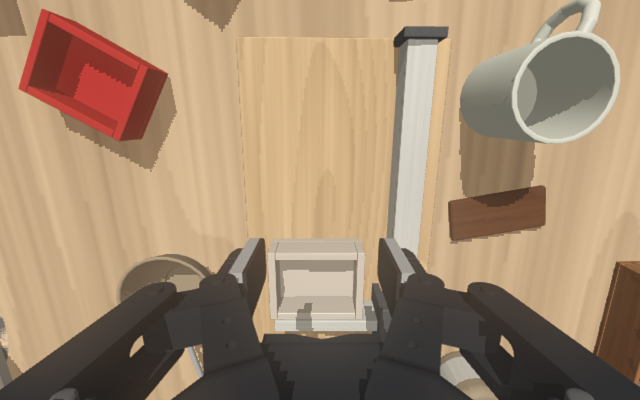

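View pics/s18.png

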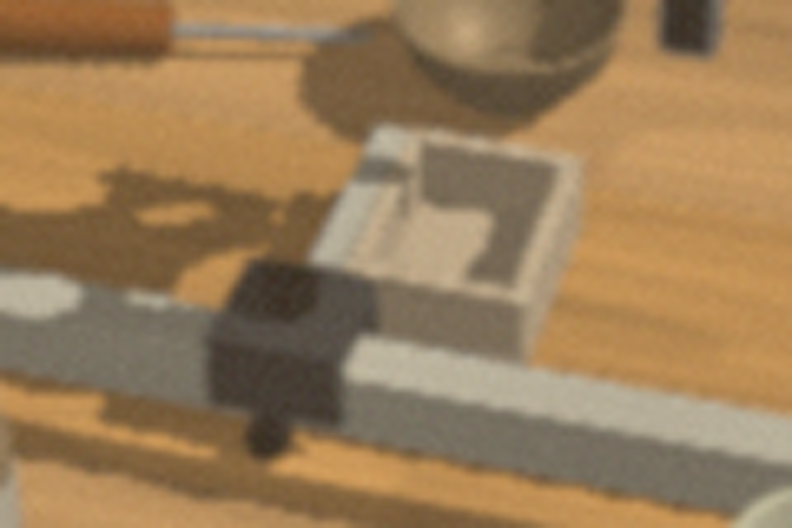

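The dish sits against the arm with no visible gap and the saddle is unmoved at (210–375, 260–420). I'll move the arm further off for a clear top view.

step_arm --pt "0 0 0 5 0 0 90" --pt "0 0 0 5 0 0 90" --pt "0 0 0 4 0 0 90" --pt "0 0 0 0 0 0 90" --pt "0 0 0 0 0 0 90"

```text
time: 21.4
tool_pos: [505.4, 296.3, 164.9]
orientation: [-3.139, 0.001, 1.549]
force: [-0.4, -0.1, -0.5]
width: 55.4
```

```bash
python3 m.py 19; python3 - <<'E'
from h import *
c=optics.capture("top")
cv2.imwrite("pics/T19.png",c["frame"][:,:,::-1])
crop(c,290,130,350,210,7,"pics/t19b.png")
E
```

```text
21.4 [505.4 296.3 164.9] [-0.4 -0.1 -0.5] [-0.02  0.01  0.02]
```

View pics/t19b.png

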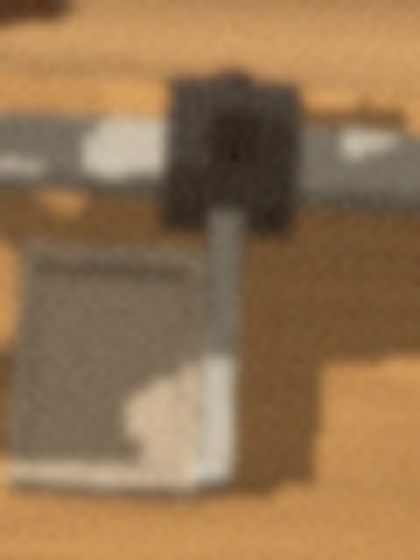

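View pics/T19.png

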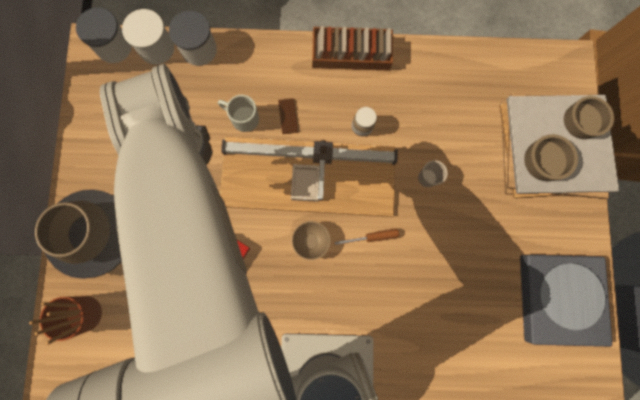

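View pics/w19.png

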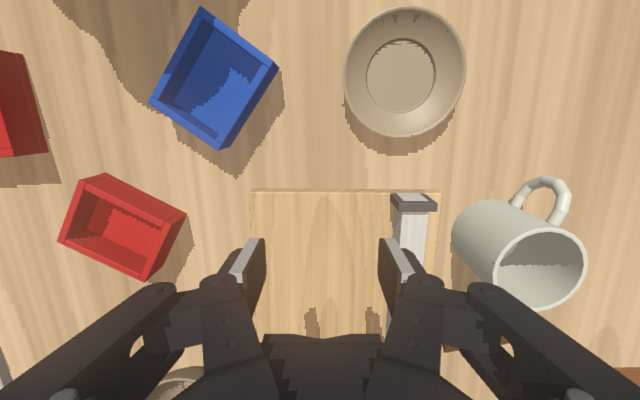

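```bash
python3 -c "
from bench import manip
print(manip.hand_in())"
```

```text
the job is handed in; nothing more can be done
None
```

I've set up the jig and handed the job in at about 21.5 s. By my last checks the stop is in the notch and the dish is flat against it. The hand-in gave no verdict.

- **Stop:** I pushed it along the rail with shut fingers. The force peaked at about 20 N on the first ridge, then fell to nothing. The stop jumped ahead into the notch by itself.
- **Pin:** After the drop the button's image fitted a top height of 80 mm, so the pin is down. The saddle's centre measured y≈22 mm (top camera) to 25 mm (wrist camera), and the notch about 21–24 mm. The cameras disagree by about 3 mm, but both readings fit the stop being in the notch.
- **Dish:** It stood about 0.08 rad off square, so I pushed it with both open fingers, which squared it. It slid at about 2.3 N and I stopped when the force reached 7.1 N. The fingers were then at y=114.0 mm, where I had predicted contact at 113.5 mm.
- **Last pictures:** There is no visible gap between the dish and the arm. In the top picture the saddle is within about 0.2 px of where it was before the dish push.
- **Other ware and fingers:** The bystanders in view look unmoved, by eye only. The fingers are clear, about 165 mm up.

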